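# Hang the blue tube carrier on the spring weighing arm

### The job

Hang the carrier with the blue-capped tubes by its crossbar in the two yellow notches of the weighing arm's fork. Keep hold of it while the arm sinks gently under its weight, wait until the arm bears the carrier and has settled, and only then let go and move away; the arm must never drop or spring up. Leave the orange carrier where it stands.

Things in the scene. Friction and masses are not known exactly. Their poses are not given: they have to be found in the camera images.
- carrier_blue: 0.3 kg tube carrier: blue block 62x44x22 mm, four blue-capped tubes, side plates (50 over, in y) up to a crossbar. Origin: crossbar middle, 80 above the underside. y along the bar: 8 dia, 120 long, 18 dia discs at its ends. Grip: white 18x18 post on top, 8 to 62 above origin, faces square to x and y; keep fingertips 18 or more above origin to clear the fork. Symmetric under a half turn.
- carrier_orange: the same carrier in orange with orange-capped tubes, same origin and axes; it stands by and stays where it is
- fork (a point): middle of the seated crossbar, on the fork of the arm; z 0.165 m empty. x: toward the pivot, 250 mm off (tips down 0.2 rad when empty, level when loaded). y: notch to notch. Fork: U open to -x, joined at x = +59 mm; prongs 8 thick at y = -40 and +40 with yellow V notches, mouth 37 wide, horns 16 above this point. The carrier goes in straight from above, block between the prongs, crossbar along y.
- balance_arm (a joint): how far the weighing arm has sunk, rad: 0 empty at its upper stop, growing as the fork goes down (250 mm per rad). Soft spring: bearing a carrier it rests somewhere from 0.15 to 0.25 (fork 38 to 62 mm lower, mostly about 50; the carrier then hangs clear of the worktop). Let go clearly above or below its rest it swings; within 10 mm of it is harmless.

How it is judged:
On the way:
1. the blue carrier hangs in the fork, the arm has sunk at least 0.1 rad and stands still, and the fingers still hold the carrier (distance between carrier_blue and fork below 0.02 m and value of joint balance_arm above 0.1 rad and velocity of joint balance_arm between -0.08 and 0.08 rad/s and contact force between the fingers and carrier_blue above 0.5 N), for 0.2 s.
At the end, for the whole second after the job is handed in: the blue carrier hangs freely with its crossbar in both notches (its middle within 20 mm of the fork point) and upright within 0.2 rad; the arm floats at 0.12 to 0.30 rad, slower than 0.15 rad/s; the orange carrier is within 30 mm of where it stood (distance between carrier_blue and fork below 0.02 m and angle between carrier_blue's own z axis and vertical below 0.2 rad and value of joint balance_arm between 0.12 and 0.3 rad and velocity of joint balance_arm between -0.15 and 0.15 rad/s and distance of carrier_orange from where it was at the start of the episode below 0.03 m); the robot touches nothing.
It fails at once if the arm drops or springs up (faster than 1.2 rad/s) (velocity of joint balance_arm above 1.2 rad/s or velocity of joint balance_arm below -1.2 rad/s).
It fails at once if the orange carrier is moved by more than 30 mm (distance of carrier_orange from where it was at the start of the episode above 0.03 m).
It also fails if it takes over 54 s, if anything falls off the work surface, if the arm or the gripper's body presses on something with over 40 N, if the wrist force passes 120 N, or if a joint passes its speed limit or range.

### The arm

A 6-joint arm with a two-finger parallel gripper is mounted at the origin on a cart in front of the work surface, level with it; the furniture and walls round the work are solid. World frame = base frame: x ahead of the robot, y to its left, z up, the work surface at z = 0. Lengths are in m, angles in rad, forces in N, time in s.
With the tool pointing down it reaches from about 0.325 to 0.9 m from the base axis. Payload 6.1 kg.
Tool frame: the origin (TCP) lies at the very end of the fingers, on their centre line; the grasp point (between the pads) lies 19 mm behind it; z points along the fingers, x is the direction in which the jaws open and shut, and the axes are right-handed (so a half turn about z gives the same grasp; the last joint's range is limited). The gripper opens to 85 mm and grips with 20 to 120 N. Pads are 22 mm wide; open, the fingers measure 114 mm over their backs; the gripper's body (76 mm by 85 mm) begins 54 mm behind the grasp point. The pads swing forward as they close: fully open they stand 13 mm farther back than shut.
Start: joints at [0.982, 0.22, 1.526, -0, 1.395, -0.126], TCP at [0.279, 0.559, 0.231] pointing down, gripper open.
Joint ranges: [-2.98, 2.98], [-0.91, 2.08], [0.09, 2.57], [-1.24, 4.39], [0.2, 2.65], [-2.68, 2.68]. Speed limits (rad/s): [2.57, 2.57, 3.01, 3.14, 3.14, 3.14].

### API

Orientations are given as [roll, pitch, yaw] about the fixed x, y, z axes, in that order (R = Rz(yaw) Ry(pitch) Rx(roll)).
In Python, from bench import get_obs, grab_frame, sign_off gives the robot as it stands. The module is installed in compiled form; this text tells all that it offers.
- The arm moves only by the tool step_arm, never from a script. Its argument "plan" is a list of rows, each an object with "delta_pos": the shift along the tool's x, y, z in m, a list of three; "twist": the turn about the tool's z in degrees; "fingers": the closure, from 0 (fully open) to 1 (shut). In form: [{"delta_pos": [tx, ty, tz], "twist": twist, "fingers": fingers}, ...]. A call has 1 to 10 rows; each row is the pose to reach, as a shift and turn from the pose commanded when the call began, along the tool's axes at that moment; what a row does not reach only later rows make up. A row lasts 1/8 s, in which the tool goes at most 62.5 mm and 10.7 degrees, less where a joint would pass 70% of its speed; a pose out of reach is approached as far as the arm can. A call with a gripper value outside its range is refused whole. The fingers move at their own pace and stop on an object; "force" is the grip in N (left out, the last holds). Time passes only in rows, so rows that repeat a pose let the fingers close. It gives the time, the measured TCP pose, the force and the opening at its end, in the units of the state.
- get_obs(): the state, without advancing time (a new reading comes with each control period).
- grab_frame(name): name is "scene" or "top" or "wrist"; returns a dict with "img" (480x640x3 uint8, red, green, blue), "mtx" (3x3 intrinsics, pixels), "R" (3x3) and "t" (3): a world point X has camera coordinates R X + t. Camera axes: x right, y down, z forward; pixel columns grow to the right and rows downward; lengths in m; the calibration is good to about 2 mm. A picture is of the moment at which its call begins. There is no depth.
- sign_off(): hands the job in, once; it reports no verdict.
The state is a dict: "t": time; "qpos": joint angles; "qd": joint speeds; "joint_torque": joint torques, N m; "eef_pos": TCP position; "eef_rot": TCP orientation; "contact_force": force on the tool from outside, world axes, zero at the start; "moment": the same for the moment, N m; "opening": opening from 0.0 (shut) to 1.0 (fully open).
Only numpy, scipy, OpenCV 4.12 (cv2) and the standard library are available. Lean on these libraries where they do the work, as an engineer would, in place of code of your own. Each camera call takes 0.05 s, during which the arm holds its last target.

## Working session

There is one attempt and no reset: what is moved stays moved. The work goes in short steps, Python scripts to look and compute and a tool call to move; the robot and the scene stay as the last step left them, time stands still between calls to the robot, and variables do not carry over. Pictures are saved under pics/ and viewed, and the job is handed in when it is done.

Besides the shell and the picture viewer there is one more tool, called after "Emit:" as name([rows], argument=value, ...), one row to a line, values as JSON. step_arm: Moves the arm, as the interface text tells. Its arguments: {"type":"object","properties":{"plan":{"type":"array"},"force":{"type":"number"}},"required":["plan"]}

```bash
mkdir -p pics; python3 - <<'E'
from bench import *
import cv2,pickle
s=get_obs();print({k:s[k] for k in s})
d={}
for n in ["scene","top","wrist"]:
    f=grab_frame(n);d[n]=f;cv2.imwrite(f"pics/a_{n}.png",f["img"][:,:,::-1]);print(n,f["t"],f["R"].tolist(),f["mtx"].tolist())
pickle.dump(d,open("a.pkl","wb"))
E
```

```text
{'t': 0.0, 'qpos': array([ 9.81880797e-01,  2.21219010e-01,  1.52759566e+00,  2.02692517e-05,
        1.39473903e+00, -1.26109832e-01]), 'qd': array([ 1.21358838e-03, -1.76836447e-03,  4.37214054e-04,  3.94759369e-04,
        2.79294491e-04, -8.60950967e-05]), 'joint_torque': array([-1.37703493e-03, -4.96899390e+01, -3.89401281e+01, -2.94084366e-04,
        1.13691401e-02, -2.22031993e-08]), 'eef_pos': array([0.27869989, 0.5587405 , 0.23021185]), 'eef_rot': array([-3.14132621e+00,  1.94296859e-03,  1.10798732e+00]), 'contact_force': array([ 0.4017036 , -0.93931588,  0.53165919]), 'moment': array([-0.00607205, -0.00272311, -0.02867486]), 'opening': 0.9971614438092307}
scene [-0.37234753  0.45016274  0.93023229] [[0.5793634068059627, -0.8148740289547692, -0.017842639636848668], [-0.5922494208718184, -0.4058389682527778, -0.6960857384866584], [0.5599809517574544, 0.41385389787042304, -0.7177369189934938]] [[498.2071879649222, 0.0, 320.709529235682], [0.0, 498.2071879649222, 239.48060480224467], [0.0, 0.0, 1.0]]
top [-0.04104301  0.57576284  1.4575377 ] [[0.018685581347900562, -0.9998217004300982, 0.0027233065853377847], [-0.9980048386940144, -0.018815785411480858, -0.06026863332350913], [0.06030912860442842, -0.001591718698721166, -0.9981784787494463]] [[601.5936578799854, 0.0, 321.9807338028887], [0.0, 601.5936578799854, 235.10008384061263], [0.0, 0.0, 1.0]]
wrist [-0.62276976 -0.03522034  0.37883285] [[0.44617289951760003, 0.8949437489251468, -0.002330235151847504], [0.8618684803218648, -0.42897900118885907, 0.2704805707748523], [0.2410652740726849, -0.12268945675490657, -0.9627226136522652]] [[421.00504525848356, 0.0, 315.77507142894746], [0.0, 421.00504525848356, 238.49635492882948], [0.0, 0.0, 1.0]]
```

View pics/a_scene.png

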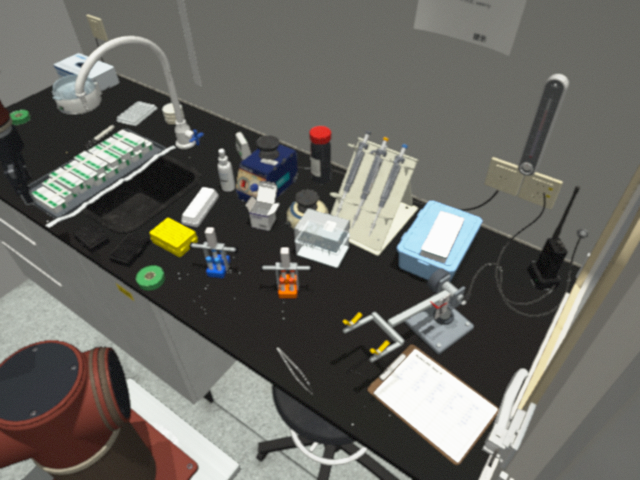

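View pics/a_top.png

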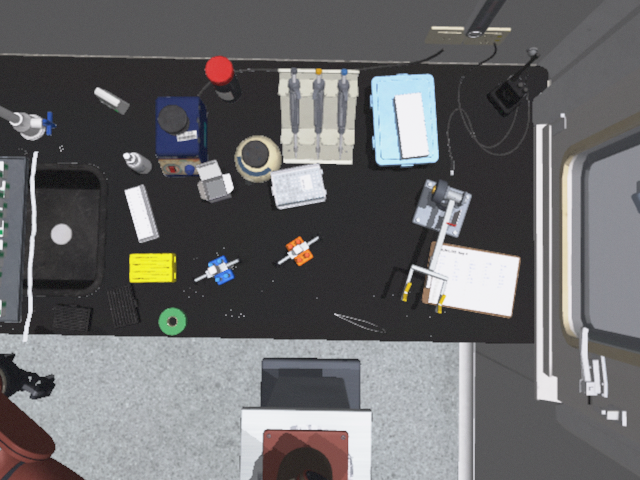

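View pics/a_wrist.png

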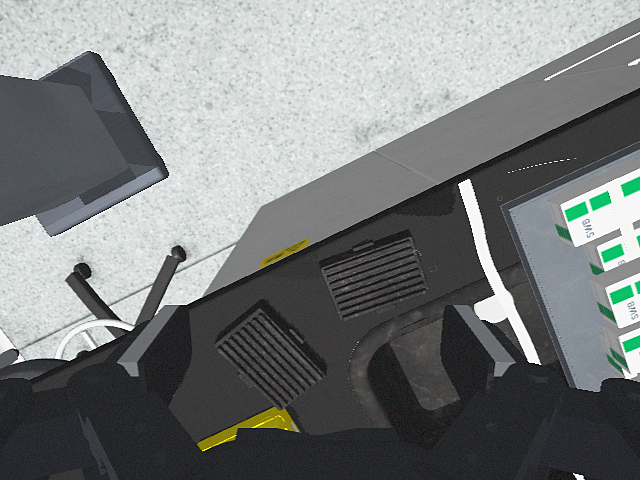

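```bash
python3 - <<'E'
import cv2,pickle,numpy as np
d=pickle.load(open("a.pkl","rb"))
t=d["top"]["img"][:,:,::-1];s=d["scene"]["img"][:,:,::-1]
def crop(im,x,y,w,h,k):return cv2.resize(im[y:y+h,x:x+w],None,fx=k,fy=k,interpolation=cv2.INTER_CUBIC)
cv2.imwrite("pics/b1.png",crop(t,185,225,150,70,5))
cv2.imwrite("pics/b2.png",crop(t,380,170,110,150,4)) 
cv2.imwrite("pics/b3.png",crop(s,185,220,130,90,6))
cv2.imwrite("pics/b4.png",crop(s,330,265,150,100,5))
E
```

```text
(no output)
```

View pics/b1.png

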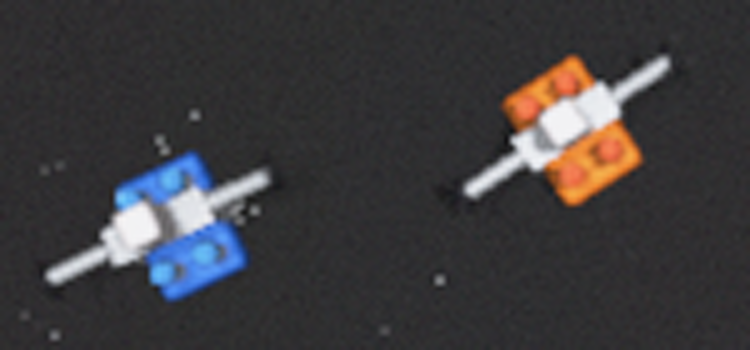

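View pics/b2.png

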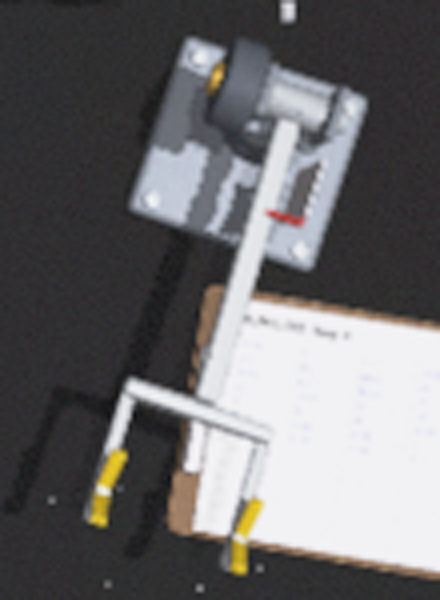

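View pics/b3.png

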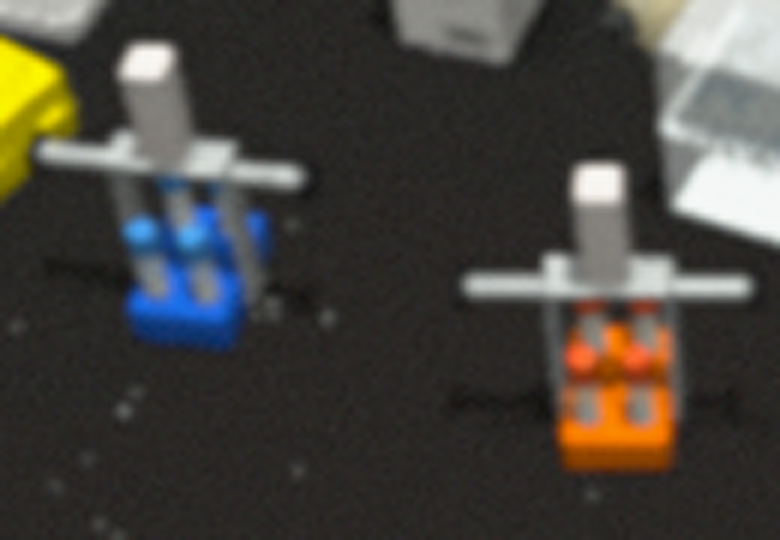

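View pics/b4.png

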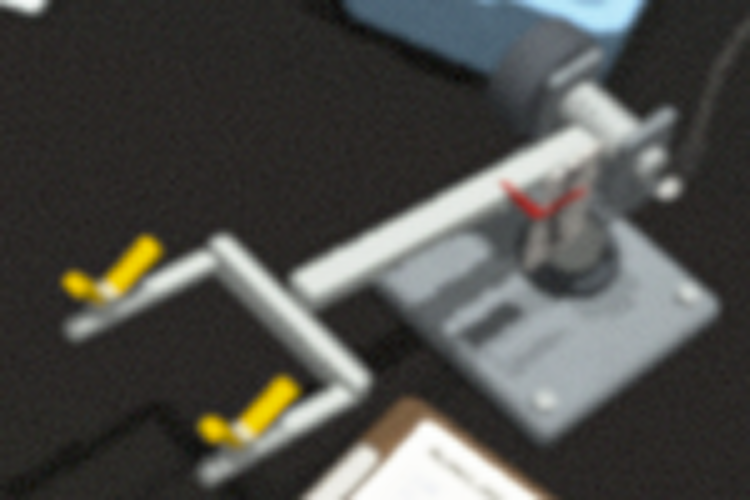

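```bash
cat > h.py <<'E'
import numpy as np,pickle
def ray(f,p):
    d=np.linalg.inv(f["mtx"])@[p[0],p[1],1];R=f["R"];return -R.T@f["t"],R.T@d
def tri(fs,ps):
    A=[];b=[]
    for f,p in zip(fs,ps):
        P=f["mtx"]@np.c_[f["R"],f["t"]]
        for i in (0,1):
            r=P[i]-p[i]*P[2];A.append(r[:3]);b.append(-r[3])
    X=np.linalg.lstsq(np.array(A),np.array(b),rcond=None)[0]
    return X,[np.round(proj(f,X)-p,1) for f,p in zip(fs,ps)]
def proj(f,X):
    c=f["mtx"]@(f["R"]@X+f["t"]);return c[:2]/c[2]
def atz(f,p,z):
    c,d=ray(f,p);return c+d*(z-c[2])/d[2]
E
python3 - <<'E'
from h import *
d=pickle.load(open("a.pkl","rb"));T,S=d["top"],d["scene"]
tb=lambda x,y:np.array((x/5+185,y/5+225));tf=lambda x,y:np.array((x/4+380,y/4+170))
sb=lambda x,y:np.array((x/6+185,y/6+220));sf=lambda x,y:np.array((x/5+330,y/5+265))
prs=dict(bl=(tb(48,277),sb(42,152)),br=(tb(265,178),sb(300,178)),bpost=(tb(136,221),sb(148,62)),
ol=(tb(470,190),sb(468,286)),orr=(tb(665,63),sb(748,288)),opost=(tb(562,125),sb(599,182)),
nl=(tf(103,491),sf(105,293)),nr=(tf(242,537),sf(240,435)))
r={}
for k,(a,b) in prs.items():
    X,e=tri([T,S],[a,b]);r[k]=X;print(k,X.round(4),e)
for a,b in (("bl","br"),("ol","orr"),("nl","nr")):
    v=r[a]-r[b];print(a,((r[a]+r[b])/2).round(4),np.linalg.norm(v),np.arctan2(v[1],v[0]))
E
```

```text
bl [0.4617 0.2651 0.0782] [array([ 0.3, -0.3]), array([-0.5,  0. ])]
br [0.5099 0.1645 0.0808] [array([ 0.3, -0.3]), array([-0.6,  0. ])]
bpost [0.4882 0.2144 0.1377] [array([ 0.1, -0.1]), array([-0.3,  0. ])]
ol [0.5054 0.0692 0.0801] [array([ 0., -0.]), array([-0.1,  0. ])]
orr [ 0.5672 -0.0216  0.0793] [array([ 0.3, -0.2]), array([-0.6,  0.1])]
opost [0.5353 0.0235 0.1417] [array([ 0.4, -0.4]), array([-0.8,  0.1])]
nl [ 0.4442 -0.2171  0.1588] [array([ 0.1, -0. ]), array([-0.1,  0. ])]
nr [ 0.4201 -0.2936  0.1588] [array([-0.1,  0.1]), array([ 0.3, -0. ])]
bl [0.4858 0.2148 0.0795] 0.11162817825515163 2.0171513212764443
ol [0.5363 0.0238 0.0797] 0.10981567575731645 2.1689051323386046
nl [ 0.4321 -0.2553  0.1588] 0.08014473702878856 1.265533957981487
```

```bash
cat >> h.py <<'E'
from scipy.spatial.transform import Rotation as Ro
def delta(goal,yaw=None):
    from bench import get_obs
    s=get_obs();R=Ro.from_euler("xyz",s["eef_rot"]).as_matrix()
    dl=R.T@(np.array(goal)-s["eef_pos"]);tw=0
    if yaw is not None: tw=np.degrees(-((yaw-s["eef_rot"][2]+np.pi/2)%np.pi-np.pi/2))
    print("t",s["t"],"pos",s["eef_pos"].round(4),"rot",s["eef_rot"].round(4),"F",s["contact_force"].round(2),"open",round(s["opening"],3))
    print("delta",dl.round(4),"twist",round(tw,2));return dl,tw
E
python3 -c "
from h import *
delta([.487,.2146,.20],.446)"
```

```text
t 0.15 pos [0.2788 0.5588 0.2304] rot [-3.1414e+00  1.5000e-03  1.1080e+00] F [ 0.6  -0.48 -0.68] open 1.002
delta [-0.215   0.34    0.0307] twist 37.93
```

Emit:
step_arm([
  {"delta_pos": [-0.03,0.048,0.004],"twist": 5.4,"fingers": 0},
  {"delta_pos": [-0.061,0.097,0.009],"twist": 10.8,"fingers": 0},
  {"delta_pos": [-0.092,0.146,0.013],"twist": 16.2,"fingers": 0},
  {"delta_pos": [-0.123,0.194,0.018],"twist": 21.7,"fingers": 0},
  {"delta_pos": [-0.154,0.243,0.022],"twist": 27.1,"fingers": 0},
  {"delta_pos": [-0.184,0.291,0.026],"twist": 32.5,"fingers": 0},
  {"delta_pos": [-0.215,0.34,0.031],"twist": 37.9,"fingers": 0},
  {"delta_pos": [-0.215,0.34,0.031],"twist": 37.9,"fingers": 0},
  {"delta_pos": [-0.215,0.34,0.031],"twist": 37.9,"fingers": 0},
])

```text
t: 1.27
eef_pos: [0.487, 0.2152, 0.2]
eef_rot: [-3.141, 0.001, 0.446]
contact_force: [-0.5, -0.3, -0.7]
opening: 0.997
```

```bash
python3 - <<'E'
from h import *
from bench import *
import cv2
f=grab_frame("wrist");pickle.dump(f,open("w.pkl","wb"));im=f["img"][:,:,::-1].copy()
Rz=Ro.from_euler("z",.446).as_matrix()
for x,y,z in [(9,9,62),(9,-9,62),(-9,9,62),(-9,-9,62),(0,60,0),(0,-60,0)]:
    p=proj(f,np.array([.487,.2146,.08])+Rz@np.array([x,y,z])/1000);print(p);cv2.circle(im,tuple(int(v) for v in p),2,(0,0,255),-1)
cv2.imwrite("pics/c.png",im)
delta([.487,.2146,.105],.446)
E
```

```text
[335.618819   244.50886087]
[335.14961525 278.46491679]
[299.38577415 244.48409904]
[299.74010915 278.4392604 ]
[317.30323829 134.71181642]
[317.04069913 315.61114591]
t 1.325 pos [0.4868 0.2158 0.2002] rot [-3.141e+00  4.000e-04  4.475e-01] F [ 0.02 -0.5   0.06] open 1.003
delta [-0.0002  0.0012  0.0952] twist 0.09
```

View pics/c.png

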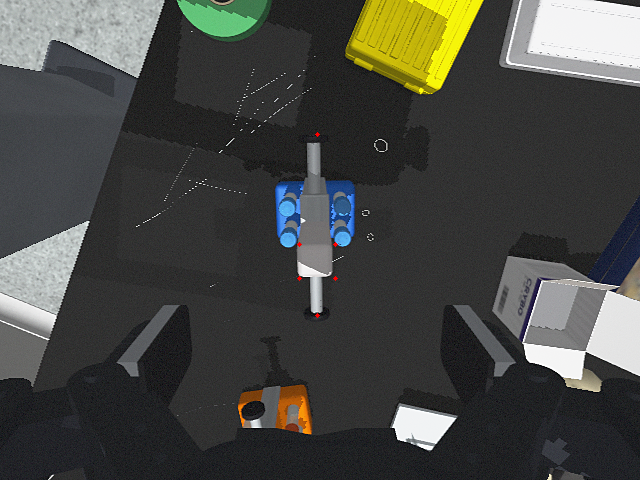

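Emit:
step_arm([
  {"delta_pos": [-0.001,0.001,0.04],"twist": -0.9,"fingers": 0},
  {"delta_pos": [-0.001,0.001,0.075],"twist": -0.9,"fingers": 0},
  {"delta_pos": [-0.001,0.001,0.095],"twist": -0.9,"fingers": 0},
  {"delta_pos": [-0.001,0.001,0.095],"twist": -0.9,"fingers": 0},
  {"delta_pos": [-0.001,0.001,0.095],"twist": -0.9,"fingers": 1},
  {"delta_pos": [-0.001,0.001,0.095],"twist": -0.9,"fingers": 1},
  {"delta_pos": [-0.001,0.001,0.095],"twist": -0.9,"fingers": 1},
  {"delta_pos": [-0.001,0.001,0.095],"twist": -0.9,"fingers": 1},
  {"delta_pos": [-0.001,0.001,0.095],"twist": -0.9,"fingers": 1},
  {"delta_pos": [-0.001,0.001,0.095],"twist": -0.9,"fingers": 1},
], force=40)

```text
t: 2.58
eef_pos: [0.4871, 0.2137, 0.106]
eef_rot: [3.141, -0.001, 0.462]
contact_force: [-1.8, 0.2, 5.4]
opening: 0.205
```

```bash
python3 - <<'E'
from h import *
from bench import *
import cv2
f=grab_frame("wrist");cv2.imwrite("pics/d.png",f["img"][:,:,::-1])
delta([.487,.2146,.105],.446)
E
```

```text
t 2.625 pos [0.4871 0.2138 0.106 ] rot [ 3.1415e+00 -6.0000e-04  4.6210e-01] F [-2.23 -0.2   5.84] open 0.206
delta [ 0.0003 -0.0008  0.001 ] twist 0.92
```

View pics/d.png

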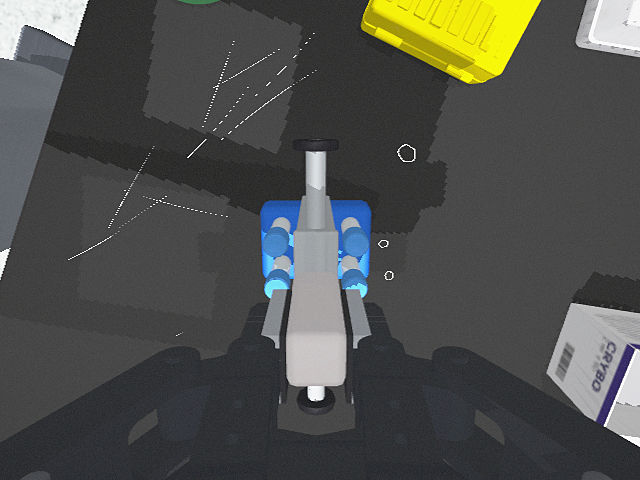

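Emit:
step_arm([
  {"delta_pos": [0,0,-0.01],"twist": 0,"fingers": 1},
  {"delta_pos": [0,0,-0.04],"twist": 0,"fingers": 1},
  {"delta_pos": [0,0,-0.08],"twist": 0,"fingers": 1},
  {"delta_pos": [0,0,-0.12],"twist": 0,"fingers": 1},
  {"delta_pos": [0,0,-0.16],"twist": 0,"fingers": 1},
  {"delta_pos": [0,0,-0.19],"twist": 0,"fingers": 1},
  {"delta_pos": [0,0,-0.21],"twist": 0,"fingers": 1},
  {"delta_pos": [0,0,-0.21],"twist": 0,"fingers": 1},
  {"delta_pos": [0,0,-0.21],"twist": 0,"fingers": 1},
])

```text
t: 3.75
eef_pos: [0.4861, 0.2135, 0.3135]
eef_rot: [-3.141, 0.003, 0.462]
contact_force: [-0.6, -0.6, -3.7]
opening: 0.206
```

```bash
python3 - <<'E'
from h import *
delta([.432,-.2553,.316],-.305)
E
```

```text
t 3.75 pos [0.4861 0.2135 0.3135] rot [-3.1411e+00  2.7000e-03  4.6220e-01] F [-0.57 -0.63 -3.72] open 0.206
delta [-0.2575  0.3955 -0.002 ] twist 43.96
```

Emit:
step_arm([
  {"delta_pos": [-0.018,0.028,-0.003],"twist": 3,"fingers": 1},
  {"delta_pos": [-0.049,0.075,-0.003],"twist": 8,"fingers": 1},
  {"delta_pos": [-0.08,0.122,-0.003],"twist": 13.5,"fingers": 1},
  {"delta_pos": [-0.111,0.17,-0.003],"twist": 19,"fingers": 1},
  {"delta_pos": [-0.142,0.218,-0.003],"twist": 24,"fingers": 1},
  {"delta_pos": [-0.173,0.266,-0.003],"twist": 29.5,"fingers": 1},
  {"delta_pos": [-0.204,0.313,-0.003],"twist": 35,"fingers": 1},
  {"delta_pos": [-0.233,0.358,-0.003],"twist": 40,"fingers": 1},
  {"delta_pos": [-0.2575,0.3955,-0.003],"twist": 44,"fingers": 1},
  {"delta_pos": [-0.2575,0.3955,-0.003],"twist": 44,"fingers": 1},
])

```text
t: 5.0
eef_pos: [0.4312, -0.2574, 0.3159]
eef_rot: [-3.141, 0.004, -0.311]
contact_force: [0.2, 0.5, -3.7]
opening: 0.205
```

```bash
python3 - <<'E'
from h import *
from bench import *
import cv2
d={}
for n in ("top","scene","wrist"):
    f=grab_frame(n);d[n]=f;im=f["img"][:,:,::-1]
    c=proj(f,np.array([.432,-.2553,.2])).astype(int);print(n,c)
    if n!="wrist":
        x,y=max(0,c[0]-70),max(0,c[1]-75)
        im=cv2.resize(im[y:y+110,x:x+140],None,fx=5,fy=5,interpolation=cv2.INTER_CUBIC);print(x,y)
    cv2.imwrite(f"pics/e_{n}.png",im)
pickle.dump(d,open("e.pkl","wb"))
delta([.432,-.2553,.316],-.305)
E
```

```text
top [426 299]
356 224
scene [365 325]
295 250
wrist [317 231]
t 5.15 pos [ 0.4324 -0.2542  0.3169] rot [-3.1401e+00  2.3000e-03 -3.0520e-01] F [-0.41  0.12 -3.04] open 0.203
delta [-0.      0.0011  0.0009] twist -0.01
```

View pics/e_top.png

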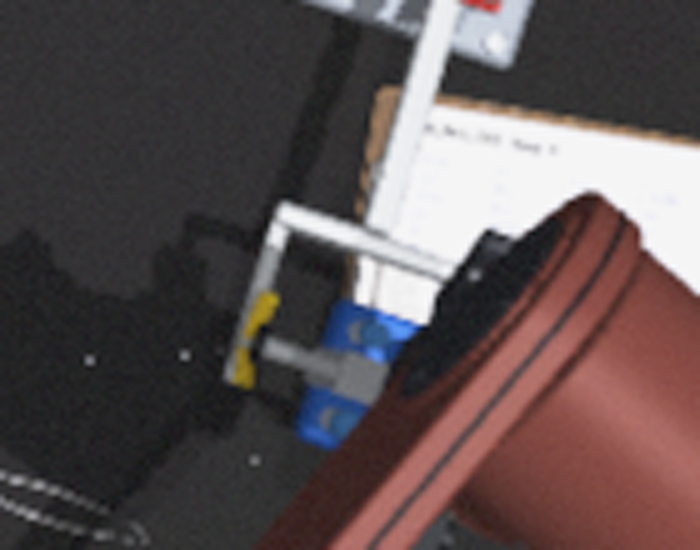

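View pics/e_scene.png

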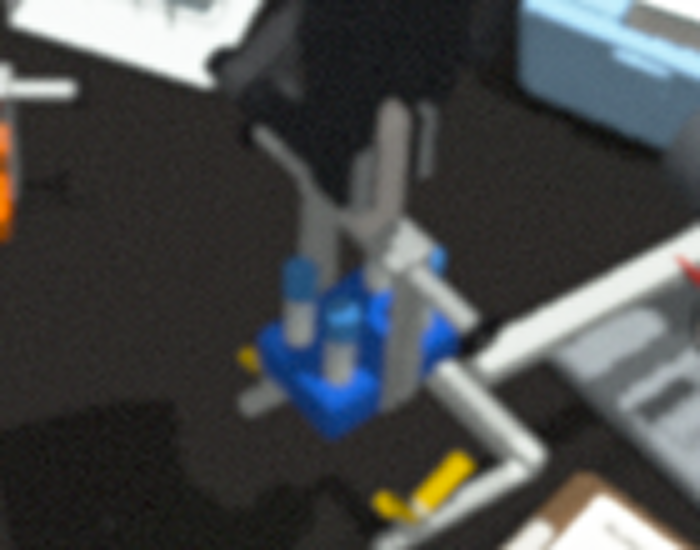

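View pics/e_wrist.png

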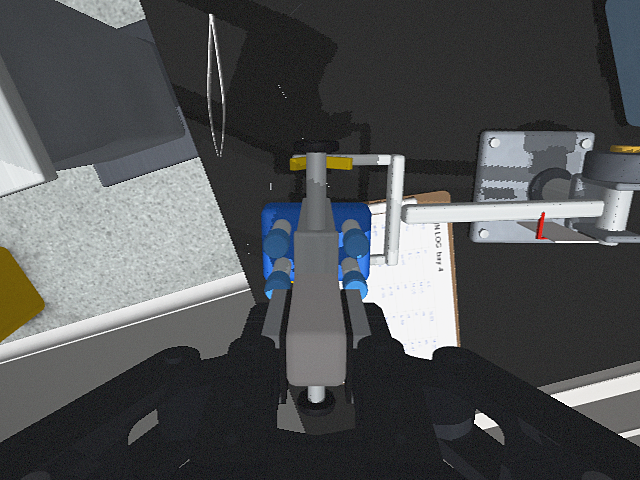

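Emit:
step_arm([
  {"delta_pos": [0,0.001,0.02],"twist": 0,"fingers": 1},
  {"delta_pos": [0,0.001,0.045],"twist": 0,"fingers": 1},
  {"delta_pos": [0,0.001,0.065],"twist": 0,"fingers": 1},
  {"delta_pos": [0,0.001,0.08],"twist": 0,"fingers": 1},
  {"delta_pos": [0,0.001,0.09],"twist": 0,"fingers": 1},
  {"delta_pos": [0,0.001,0.1],"twist": 0,"fingers": 1},
  {"delta_pos": [0,0.001,0.11],"twist": 0,"fingers": 1},
  {"delta_pos": [0,0.001,0.11],"twist": 0,"fingers": 1},
  {"delta_pos": [0,0.001,0.11],"twist": 0,"fingers": 1},
])

```text
t: 6.28
eef_pos: [0.4326, -0.2563, 0.2087]
eef_rot: [3.141, -0.001, -0.306]
contact_force: [0.5, -0.5, -3.3]
opening: 0.207
```

```bash
python3 - <<'E'
from h import *
from bench import *
import cv2
for n in ("scene","wrist"):
    f=grab_frame(n);im=f["img"][:,:,::-1]
    if n!="wrist":
        im=cv2.resize(im[265:375,310:450],None,fx=5,fy=5,interpolation=cv2.INTER_CUBIC)
    cv2.imwrite(f"pics/f_{n}.png",im)
delta([.432,-.2553,.191],-.305)
E
```

```text
t 6.375 pos [ 0.4327 -0.2563  0.2089] rot [ 3.1412e+00 -1.0000e-03 -3.0580e-01] F [ 0.69 -0.35 -3.09] open 0.208
delta [-0.001  -0.0008  0.0179] twist -0.05
```

View pics/f_scene.png

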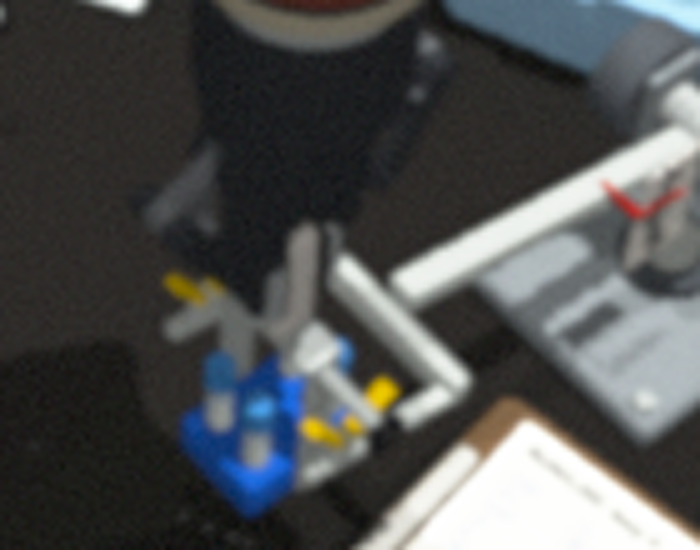

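View pics/f_wrist.png

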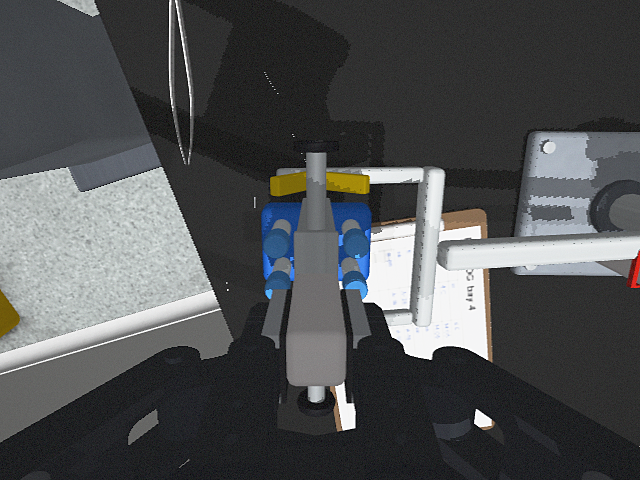

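Emit:
step_arm([
  {"delta_pos": [-0.001,0,0.005],"twist": 0,"fingers": 1},
  {"delta_pos": [-0.001,0,0.01],"twist": 0,"fingers": 1},
  {"delta_pos": [-0.001,0,0.014],"twist": 0,"fingers": 1},
  {"delta_pos": [-0.001,0,0.018],"twist": 0,"fingers": 1},
  {"delta_pos": [-0.002,0,0.022],"twist": 0,"fingers": 1},
  {"delta_pos": [-0.002,0,0.026],"twist": 0,"fingers": 1},
  {"delta_pos": [-0.003,0,0.03],"twist": 0,"fingers": 1},
  {"delta_pos": [-0.003,0,0.034],"twist": 0,"fingers": 1},
  {"delta_pos": [-0.004,0,0.038],"twist": 0,"fingers": 1},
  {"delta_pos": [-0.004,0,0.038],"twist": 0,"fingers": 1},
])

```text
t: 7.62
eef_pos: [0.4289, -0.255, 0.1703]
eef_rot: [3.141, -0.001, -0.306]
contact_force: [2.5, -1.4, -1.4]
opening: 0.206
```

```bash
python3 - <<'E'
from h import *
from bench import *
import cv2
for n in ("scene","wrist"):
    f=grab_frame(n);im=f["img"][:,:,::-1]
    if n!="wrist":
        im=cv2.resize(im[265:375,310:450],None,fx=5,fy=5,interpolation=cv2.INTER_CUBIC)
    cv2.imwrite(f"pics/g_{n}.png",im)
delta([.432,-.2553,.141],-.305)
E
```

```text
t 7.725 pos [ 0.429  -0.255   0.1706] rot [ 3.1414e+00 -1.0000e-03 -3.0580e-01] F [ 3.29 -0.58 -2.51] open 0.203
delta [ 0.003  -0.0007  0.0296] twist -0.04
```

View pics/g_scene.png

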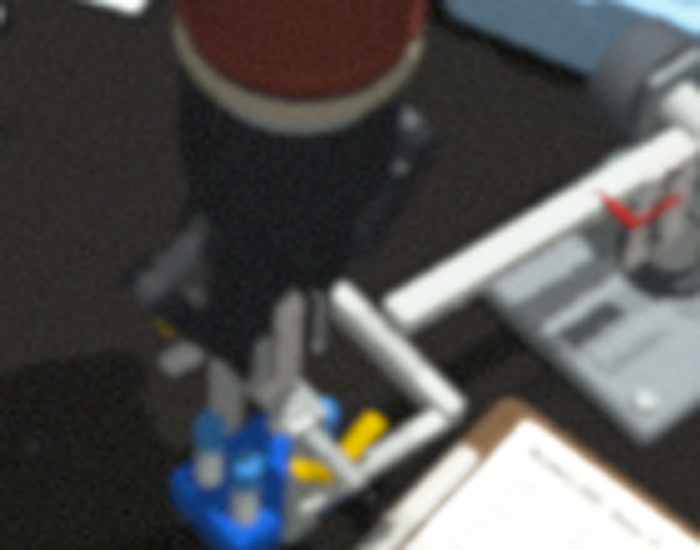

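View pics/g_wrist.png

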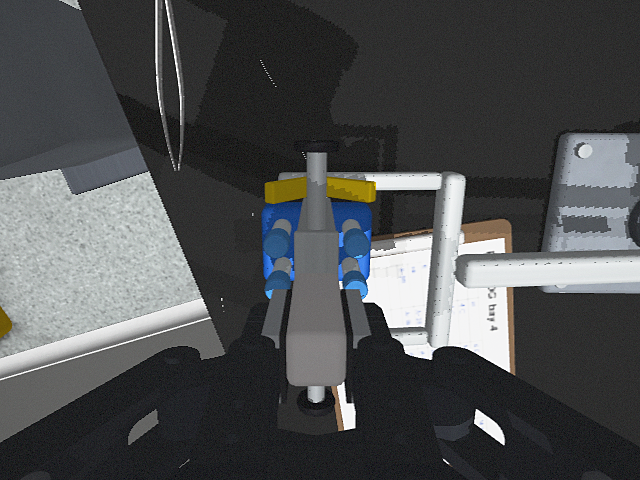

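Emit:
step_arm([
  {"delta_pos": [0.001,0,0.003],"twist": 0,"fingers": 1},
  {"delta_pos": [0.001,0,0.007],"twist": 0,"fingers": 1},
  {"delta_pos": [0.001,0,0.011],"twist": 0,"fingers": 1},
  {"delta_pos": [0.001,0,0.015],"twist": 0,"fingers": 1},
  {"delta_pos": [0.001,0,0.019],"twist": 0,"fingers": 1},
  {"delta_pos": [0.001,0,0.022],"twist": 0,"fingers": 1},
  {"delta_pos": [0.001,0,0.022],"twist": 0,"fingers": 1},
  {"delta_pos": [0.001,0,0.022],"twist": 0,"fingers": 1},
  {"delta_pos": [0.001,0,0.022],"twist": 0,"fingers": 1},
])

```text
t: 8.85
eef_pos: [0.4288, -0.2549, 0.1481]
eef_rot: [-3.141, 0.002, -0.306]
contact_force: [-5.3, 0.6, -0.6]
opening: 0.205
```

```bash
python3 - <<'E'
from h import *
from bench import *
import cv2
F=[]
for n in ("scene","wrist")+("top",)*6:
    f=grab_frame(n);im=f["img"][:,:,::-1];F.append(get_obs()["contact_force"])
    if n=="scene":
        im=cv2.resize(im[265:375,310:450],None,fx=5,fy=5,interpolation=cv2.INTER_CUBIC)
    if n!="top":cv2.imwrite(f"pics/h_{n}.png",im)
print(np.mean(F,0),np.std(F,0))
delta([.432,-.2553,.141],-.305)
E
```

```text
[-5.79627125  0.96702716 -0.10452549] [0.43781072 0.48167804 0.36965106]
t 9.25 pos [ 0.4289 -0.2549  0.1481] rot [-3.1414e+00  1.7000e-03 -3.0560e-01] F [-6.8   1.36 -0.01] open 0.205
delta [ 0.0031 -0.0005  0.0071] twist -0.04
```

View pics/h_wrist.png

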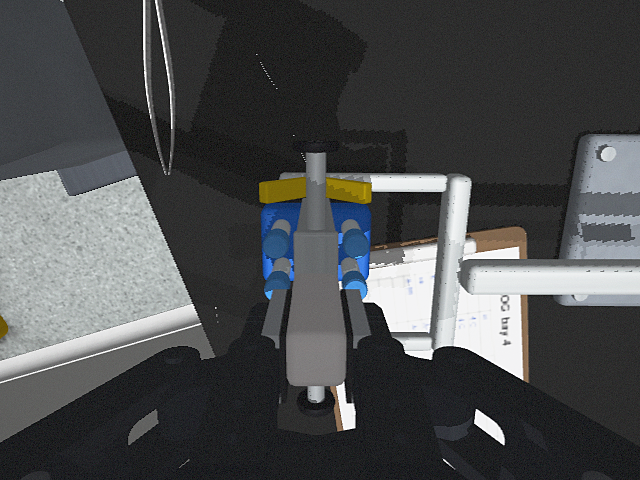

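Emit:
step_arm([
  {"delta_pos": [-0.001,0,0],"twist": 0,"fingers": 1},
  {"delta_pos": [-0.002,0,0],"twist": 0,"fingers": 1},
  {"delta_pos": [-0.002,0,0],"twist": 0,"fingers": 1},
  {"delta_pos": [-0.002,0,0],"twist": 0,"fingers": 1},
])

```text
t: 9.75
eef_pos: [0.4283, -0.2548, 0.1487]
eef_rot: [3.141, -0.002, -0.306]
contact_force: [-0.5, -0.5, 0.0]
opening: 0.203
```

```bash
cat > m.py <<'E'
from h import *
from bench import *
import cv2
F=[]
for n in ("top",)*8:
    f=grab_frame(n);F.append(get_obs()["contact_force"])
print(np.mean(F,0),np.std(F,0))
delta([.432,-.2553,.141],-.305)
E
python3 m.py
```

```text
[ 1.4899666  -0.78081122 -0.42817851] [0.71894903 0.60948803 0.66892782]
t 10.15 pos [ 0.4281 -0.2548  0.1486] rot [ 3.1414e+00 -1.3000e-03 -3.0590e-01] F [ 2.03 -2.   -1.15] open 0.201
delta [ 0.0038 -0.0007  0.0076] twist -0.05
```

Emit:
step_arm([
  {"delta_pos": [0,0,0.002],"twist": 0,"fingers": 1},
  {"delta_pos": [0,0,0.004],"twist": 0,"fingers": 1},
  {"delta_pos": [0,0,0.005],"twist": 0,"fingers": 1},
  {"delta_pos": [0,0,0.005],"twist": 0,"fingers": 1},
  {"delta_pos": [0,0,0.005],"twist": 0,"fingers": 1},
])

```text
t: 10.78
eef_pos: [0.4279, -0.2547, 0.1435]
eef_rot: [3.141, -0.001, -0.306]
contact_force: [4.2, -2.0, 1.4]
opening: 0.206
```

```bash
python3 m.py;python3 m.py
```

```text
[ 4.67266557 -1.94696297 -0.14300387] [0.5321971  0.43754881 0.61435851]
t 11.175 pos [ 0.4279 -0.2547  0.1435] rot [ 3.1414e+00 -7.0000e-04 -3.0580e-01] F [ 4.43 -2.61 -0.72] open 0.201
delta [ 0.0041 -0.0007  0.0025] twist -0.05
[ 4.83986572 -1.80642579  0.03542787] [0.34212982 0.43353017 0.594777  ]
t 11.575 pos [ 0.4279 -0.2547  0.1435] rot [ 3.1414e+00 -7.0000e-04 -3.0580e-01] F [ 5.01 -2.26  0.21] open 0.205
delta [ 0.0041 -0.0007  0.0025] twist -0.05
```

Emit:
step_arm([
  {"delta_pos": [0.001,0,0],"twist": 0,"fingers": 1},
  {"delta_pos": [0.001,0,0],"twist": 0,"fingers": 1},
  {"delta_pos": [0.001,0,0],"twist": 0,"fingers": 1},
])

```text
t: 11.95
eef_pos: [0.4281, -0.2547, 0.143]
eef_rot: [3.142, 0.001, -0.306]
contact_force: [0.9, -2.2, 0.8]
opening: 0.207
```

```bash
python3 m.py;python3 m.py
```

```text
[ 0.19388993 -1.47567556  0.06024823] [0.51488336 0.41717588 0.59433697]
t 12.35 pos [ 0.4282 -0.2547  0.1431] rot [-3.1415e+00  1.0000e-03 -3.0560e-01] F [-0.74 -1.16  0.05] open 0.205
delta [ 0.0038 -0.0006  0.0021] twist -0.04
[-1.10388675 -1.11310964 -0.13771352] [0.39960263 0.67872152 0.45458313]
t 12.75 pos [ 0.4283 -0.2547  0.1431] rot [-3.1415e+00  8.0000e-04 -3.0570e-01] F [-1.51 -0.16 -0.09] open 0.202
delta [ 0.0037 -0.0006  0.0021] twist -0.04
```

```bash
python3 - <<'E'
from bench import *
import cv2
f=grab_frame("scene");cv2.imwrite("pics/i.png",cv2.resize(f["img"][265:385,310:470,::-1],None,fx=5,fy=5,interpolation=cv2.INTER_CUBIC))
E
```

```text
(no output)
```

View pics/i.png

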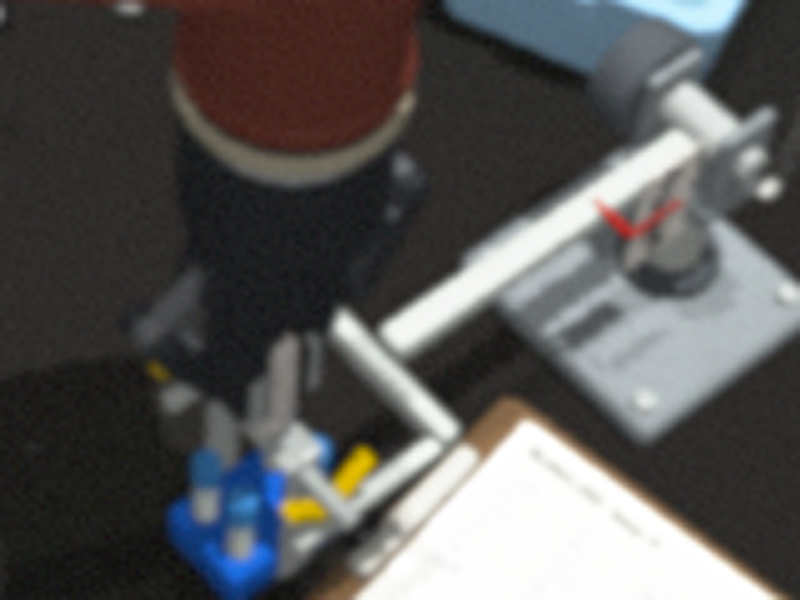

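Emit:
step_arm([
  {"delta_pos": [0,0,0],"twist": 0,"fingers": 0.78},
  {"delta_pos": [0,0,0],"twist": 0,"fingers": 0.76},
  {"delta_pos": [0,0,0],"twist": 0,"fingers": 0.73},
  {"delta_pos": [0,0,0],"twist": 0,"fingers": 0.68},
  {"delta_pos": [0,0,0],"twist": 0,"fingers": 0.6},
  {"delta_pos": [0,0,0],"twist": 0,"fingers": 0.55},
  {"delta_pos": [0,0,0],"twist": 0,"fingers": 0.55},
  {"delta_pos": [0,0,0],"twist": 0,"fingers": 0.55},
], force=20)

```text
t: 13.8
eef_pos: [0.4286, -0.2548, 0.1433]
eef_rot: [-3.142, 0.0, -0.306]
contact_force: [0.4, 0.3, -0.6]
opening: 0.45
```

```bash
python3 m.py; python3 - <<'E'
from bench import *
import cv2
f=grab_frame("wrist");cv2.imwrite("pics/j.png",f["img"][:,:,::-1])
E
```

```text
[0.30585297 0.09861415 0.08676144] [0.45653999 0.57360428 0.46136417]
t 14.2 pos [ 0.4286 -0.2549  0.1433] rot [-3.1416  0.     -0.3058] F [-0.01 -0.5  -0.41] open 0.452
delta [ 0.0034 -0.0006  0.0023] twist -0.04
```

View pics/j.png

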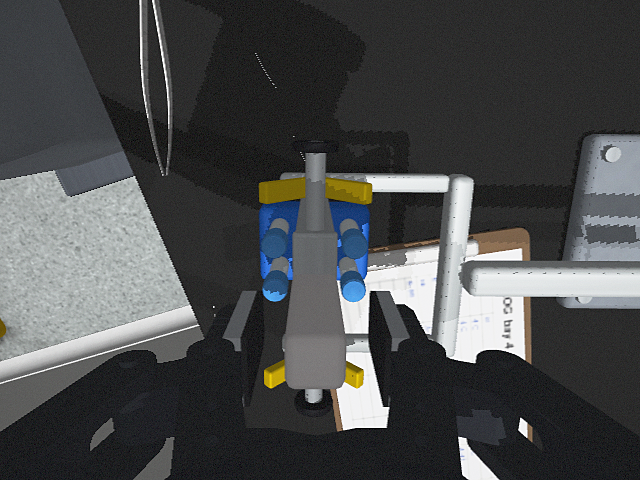

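The picture shows the fingers clear of the post (pads at about x=250 and 372, post 288–345). The bar sits in both yellow notches, at about (316,190) and (314,375). Now I'll back straight up.

Emit:
step_arm([
  {"delta_pos": [0,0,-0.01],"twist": 0,"fingers": 0.55},
  {"delta_pos": [0,0,-0.03],"twist": 0,"fingers": 0.55},
  {"delta_pos": [0,0,-0.06],"twist": 0,"fingers": 0.55},
  {"delta_pos": [0,0,-0.1],"twist": 0,"fingers": 0.55},
  {"delta_pos": [0,0,-0.14],"twist": 0,"fingers": 0.55},
  {"delta_pos": [-0.04,0,-0.18],"twist": 0,"fingers": 0.55},
  {"delta_pos": [-0.04,-0.05,-0.18],"twist": 0,"fingers": 0.55},
  {"delta_pos": [-0.04,-0.1,-0.18],"twist": 0,"fingers": 0.55},
  {"delta_pos": [-0.04,-0.15,-0.18],"twist": 0,"fingers": 0.55},
  {"delta_pos": [-0.04,-0.2,-0.18],"twist": 0,"fingers": 0.55},
])

```text
t: 15.5
eef_pos: [0.4509, -0.0506, 0.3244]
eef_rot: [-3.142, -0.002, -0.306]
contact_force: [0.6, -0.4, 0.4]
opening: 0.452
```

Emit:
step_arm([
  {"delta_pos": [0,0,0],"twist": 0,"fingers": 0.55},
  {"delta_pos": [0,0,0],"twist": 0,"fingers": 0.55},
  {"delta_pos": [0,0,0],"twist": 0,"fingers": 0.55},
  {"delta_pos": [0,0,0],"twist": 0,"fingers": 0.55},
])

```text
t: 16.0
eef_pos: [0.4504, -0.0532, 0.3233]
eef_rot: [3.141, 0.0, -0.308]
contact_force: [-0.5, 0.4, 0.2]
opening: 0.449
```

```bash
python3 m.py; python3 - <<'E'
from bench import *
import cv2
for i in range(2):
    f=grab_frame("scene");cv2.imwrite(f"pics/k{i}.png",cv2.resize(f["img"][240:390,200:400,::-1],None,fx=4,fy=4,interpolation=cv2.INTER_CUBIC))
    f=grab_frame("top");cv2.imwrite(f"pics/l{i}.png",cv2.resize(f["img"][230:330,280:480,::-1],None,fx=4,fy=4,interpolation=cv2.INTER_CUBIC))
E
```

```text
[ 0.13360208  0.13902666 -0.17340924] [0.44511233 0.43286266 0.46025166]
t 16.4 pos [ 0.4506 -0.0522  0.3233] rot [ 3.1416e+00  1.0000e-04 -3.0590e-01] F [-0.2   0.95 -1.02] open 0.451
delta [0.0434 0.1993 0.1823] twist -0.05
```

View pics/k1.png

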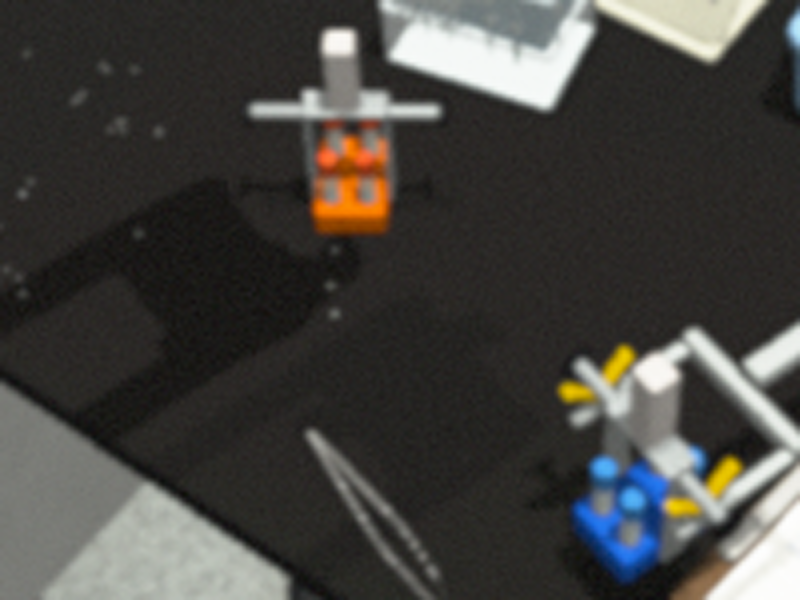

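View pics/l1.png

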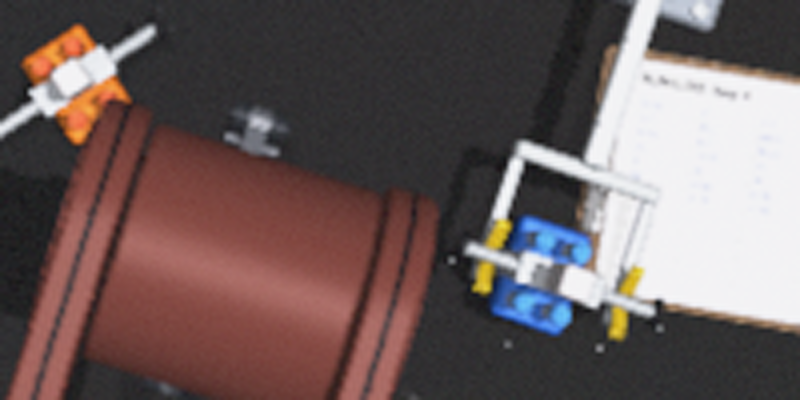

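```bash
python3 - <<'E'
from h import *
from bench import *
import cv2
T,S=grab_frame("top"),grab_frame("scene")
a=tri([T,S],[(397.5,292),(345,331.3)]);b=tri([T,S],[(443.75,308),(379.5,368.8)])
print(a,b,(a[0]+b[0])/2)
k0=cv2.imread("pics/k0.png").astype(int);n=cv2.resize(S["img"][240:390,200:400,::-1],None,fx=4,fy=4,interpolation=cv2.INTER_CUBIC).astype(int)
df=abs(k0-n);print(df.max(),df[320:,540:].mean(),df[:300,:500].mean())
E
```

```text
(array([ 0.44425825, -0.20380924,  0.12060593]), [array([ 0., -0.]), array([-0.1,  0. ])]) (array([ 0.40966441, -0.30686214,  0.12600347]), [array([-0.4,  0.3]), array([ 0.9, -0.1])]) [ 0.42696133 -0.25533569  0.1233047 ]
16 1.5076739926739926 1.887031111111111
```

```bash
python3 -c "
from bench import *
print(sign_off())"
```

```text
the job is handed in; nothing more can be done
None
```

The blue carrier hangs by its crossbar in both yellow notches, and the job is handed in at about 16.5 s of the 54 s allowed. No verdict was reported.

- **What I did:** I gripped the carrier by its white post, lifted it to the fork and lowered it slowly with the arm. Once the arm bore the weight, I eased off the sideways force, then opened the fingers and moved away.
- **Before release:** The vertical force on the tool was about 0 N, against about −3.3 N with the carrier hanging free. The arm had sunk about 48 mm (0.19 rad), judged from the tool height.
- **Last pictures:** The carrier hangs upright in both notches. Two pictures a short time apart differ only by noise, so the arm is standing still. The orange carrier looks untouched. The robot reads no outside force beyond noise.
- **One disagreement:** The last camera measurement puts the bar middle at [0.427, −0.255, 0.123], a sink of about 42 mm. That is 6 mm less than the tool height gave. One bar end was a poorer fit (about 1 px), and both values are well within the allowed range.

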